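Pin the clamshell punching jig shut

ROBOT

A 6-joint arm with a two-finger parallel gripper is mounted at the origin on the work surface; the furniture and walls round the work are solid. World frame = base frame: x ahead of the robot, y to its left, z up, the work surface at z = 0. Lengths are in mm, angles in rad, forces in N, time in s.
With the tool pointing down it reaches from about 400 to 925 mm from the base axis. Payload 12.5 kg.
Tool frame: the origin (TCP) lies midway between the tips of the shut fingers; the grasp point (between the pads) lies 19 mm behind it; z points along the fingers, y is the line along which they close (so a half turn about z gives the same grasp; the last joint's range is limited). The gripper opens to 95 mm and grips with 3 to 60 N. Pads are 20 mm wide; open, the fingers measure 119 mm over their backs; the gripper's body (75 mm by 180 mm) begins 59 mm behind the grasp point.
Start: joints at [-1.441, 0.491, 1.559, -0, 1.092, -0.106], TCP at [146.035, -607.717, 214.661] pointing down, gripper open.
Joint ranges: [-3.1, 3.1], [-0.84, 2.19], [0.05, 2.79], [-1.13, 4.28], [0.06, 2.93], [-2.69, 2.69]. Speed limits (rad/s): [2.22, 2.22, 2.79, 3.14, 3.14, 3.14].

INTERFACE

Orientations are given as [roll, pitch, yaw] about the fixed x, y, z axes, in that order (R = Rz(yaw) Ry(pitch) Rx(roll)).
In Python, from cell import state, read_camera, job_done gives the robot as it stands.
- The arm moves only by the tool carry_out, never from a script. Its argument "moves" is a list of rows, each an object with "slide": the shift along the tool's x, y, z as a fraction of full scale, a list of three; "spin": the turn about the tool's z as a fraction of full scale. A call has 1 to 12 rows; each row shifts and turns the commanded pose from where the row before left it, along the tool's axes as they then stand; what a row does not reach is not made up. Full scale, the value 1, is 0.4 m for a shift and 30 degrees for a turn. A row lasts 1/12 s, in which the tool goes at most 41.7 mm and 7.16 degrees, less where a joint would pass 70% of its speed; a pose out of reach is approached as far as the arm can. A call with a number of a shift or a turn outside -1 to 1 is refused whole. A call with a gripper value outside its range is refused whole. "hand" is the closure, from 0 (fully open) to 1 (shut), set as the call begins (left out, the last holds). The fingers move at their own pace and stop on an object; the grip force is fixed at half the most. Time passes only in rows, so rows that do not move let the fingers close. It gives the time, the measured TCP pose, the force, the opening and the grip force at its end, in the units of the state.
- state(): the state, without advancing time (a new reading comes with each control period).
- read_camera(name): name is "side" or "top" or "wrist"; returns a dict with "color" (420x560x3 uint8, red, green, blue), "K" (3x3 intrinsics, pixels), "R" (3x3) and "t" (3): a world point X has camera coordinates R X + t. Camera axes: x right, y down, z forward; pixel columns grow to the right and rows downward; lengths in mm; the calibration is good to about 2 mm. The wrist camera is an equidistant fisheye: a pixel r from the principal point sees the ray r / f radians off the axis. A picture is of the moment at which its call begins. There is no depth.
- job_done(): hands the job in; it is judged then, once.
The state is a dict: "t": time; "joints": joint angles; "qvel": joint speeds; "tau": joint torques, N m; "eef_pos": TCP position; "tcp_rot": TCP orientation; "ft_force": force on the tool from outside, world axes, zero at the start; "moment": the same for the moment, N m; "opening": opening from 0.0 (shut) to 1.0 (fully open); "grip_force": force on a finger pad.
Only numpy, scipy, OpenCV 4.12 (cv2) and the standard library are available. Lean on these libraries where they do the work, as an engineer would, in place of code of your own. Each camera call takes 0.05 s, during which the arm holds its last target. There are 200 camera calls.

TASK

Pull the drawer of the small parts cabinet out to its stop, then fold the upright half of the punching jig down onto its lower half. Take the red-handled locating pin from the drawer, push it down through the aligned holes of both halves until its collar presses the two spring-parted halves fully shut, and finish still holding the pin pressed down so that they stay shut. Leave the drawer open, and leave the cup, the tape, the marker and the bottle where they are.

Things in the scene. Friction and masses are not known exactly. Their poses are not given: they have to be found in the camera images.
- cabinet: grey parts cabinet, fixed to the table, 170 deep (x) x 180 wide (y) x 94 high; origin at the centre of its underside; its own -x is its front, the way its one drawer slides out. 25 mm or more are free above and beside the drawer handle
- drawer (a joint): travel of the green-fronted drawer: 0 shut (as at the start), 0.11 m at its stop; it moves with about 1 N of friction and stays where left. Its front reaches up to 86 mm above the table, its side walls to 44 mm; 152 mm free inside between the side walls
- drawer_handle (a point): middle of the drawer's horizontal steel bar handle, on the bar's axis: bar of 10 mm diameter, 90 mm long along the cabinet's y, 68 mm above the table and 45 mm in front of the drawer front (40 mm gap behind the bar, open above)
- pin: loose red-gripped steel pin, 60 g (varies), 69 long, upright; origin at the centre of its lower end, z up its axis. Nose 0-9 mm (5 to 12 diameter), shank 12 diameter to 30, collar 28 diameter from 30 to 35, round red grip 16 diameter from 35 to 69. Starts in a wood block in the shut drawer, 45 mm behind the drawer front, mid-width, origin 13 mm above the table; moves with the drawer
- pin_tip (a point): centre of the pin's lower end
- pin_collar (a point): centre of the underside of the pin's collar, 30 mm up its axis
- jig: lower half of the clamshell jig, a blue plate fixed to the table, 110 (x) x 136 (y) x 30 high; origin at the centre of its underside; the hinge runs along its x at its -y side, y = -72 mm, z = 30 mm. A brass spring plunger stands about 5 mm out of its top, 80 mm from the hinge line, and parts the halves
- jig_hole (a point): centre of the mouth of the pin hole in the top of the lower half (jig frame 0, 38, 30 mm): 15 mm diameter, vertical, right through
- leaf (a joint): angle of the upper half (aluminium, 100 x 130 x 8 mm, 0.25 kg, damped hinge): 0 shut flat; 1.6 to 1.85 rad at the start (upright, leaning back), stop 1.87. Stays put near upright; pushed from the hinge side past 1.1 rad it sinks in about 2 s onto the spring plunger and rests 0.06 rad ajar. About 6 N down at its hole shuts it; let go, it springs ajar
- leaf_hinge (a point): middle of the hinge line, 30 mm above the table; at angle 0 the upper half reaches from here along the jig's +y to 140 mm, its underside level with this line and its top (the outer face) 8 mm above
- leaf_hole (a point): centre of the pin hole (15 mm diameter, through) in the outer face of the upper half, 110 mm from the hinge line; over jig_hole when shut
- leaf_edge (a point): middle of the upper half's free edge, 140 mm from the hinge line, mid thickness
- pin_cup: bystander: small grey tin cup, 62 mm across, 44 high; origin at the centre of its underside
- tape_red: bystander: roll of red tape lying flat, 66 x 72 x 19 mm; origin at the centre of its underside
- marker: bystander: white and black marker lying down, 17 x 131 x 18 mm; origin under its middle
- glue_bottle: bystander: white glue bottle standing, 40 mm across, 110 high; origin at the centre of its underside
Mind the look-alikes: they are no part of the job. Of the things that look like the jig, the smallest one is meant.

How it is judged:
By the outcome, as a careful person would: the job done as asked, in the order asked, and still so for the second after the job is handed in, while the arm keeps its last pose, push and grip.
It also fails if it takes over 58 s, if anything falls off the work surface, if the arm or the gripper's body presses on something with over 40 N, if the wrist force passes 120 N, or if a joint passes its speed limit or range.

## Working session

There is one attempt and no reset: what is moved stays moved. The work goes in short steps, Python scripts to look and compute and a tool call to move; the robot and the scene stay as the last step left them, time stands still between calls to the robot, and variables do not carry over. Pictures are saved under pics/ and viewed, at most 10 in all, crops included, and the job is handed in when it is done.

Besides the shell and the picture viewer there is one more tool, called after ">>>" as name([rows], argument=value, ...), one row to a line, values as JSON. carry_out: Moves the arm, as the interface text tells. Shift numbers are shares of 0.4 m and turn numbers shares of 30 degrees, none past 1 either way. Its arguments: {"type":"object","properties":{"moves":{"type":"array"},"hand":{"type":"number"}},"required":["moves"]}

```bash
mkdir -p pics; ls; python3 - <<'E'
from cell import state, read_camera
import cv2, numpy as np, pickle
s=state(); print({k:np.round(v,3).tolist() for k,v in s.items()})
d={}
for n in ["side","top","wrist"]:
    d[n]=read_camera(n); cv2.imwrite(f"pics/{n}0.png",d[n]["color"][:,:,::-1])
    print(n,d[n]["K"].tolist(),np.round(d[n]["R"],3).tolist(),np.round(d[n]["t"],1).tolist(), np.round(-d[n]["R"].T@d[n]["t"]))
pickle.dump(d,open("im0.pkl","wb"))
E
```

```text
pics
{'t': 0.0, 'joints': [-1.441, 0.492, 1.559, -0.0, 1.092, -0.106], 'qvel': [-0.0, -0.0, -0.001, 0.0, -0.001, -0.001], 'tau': [0.001, -61.264, -25.817, 0.069, 0.048, -0.0], 'eef_pos': [145.991, -607.474, 214.096], 'tcp_rot': [-3.141, -0.0, 0.236], 'ft_force': [0.696, 0.029, -0.373], 'moment': [-0.051, 0.002, 0.026], 'grip_force': 0.0, 'opening': 0.999}
side [[427.7101177603729, 0.0, 284.178335658611], [0.0, 427.7101177603729, 208.0763063785507], [0.0, 0.0, 1.0]] [[-0.849, -0.528, -0.011], [-0.342, 0.566, -0.75], [0.402, -0.634, -0.661]] [366.7, 270.2, 990.7] [  6. 668. 861.]
top [[417.3446219814975, 0.0, 275.15970163930933], [0.0, 417.3446219814975, 208.62091247296996], [0.0, 0.0, 1.0]] [[-0.011, -1.0, -0.012], [-0.987, 0.013, -0.159], [0.159, 0.01, -0.987]] [-56.5, 490.4, 1423.9] [ 257.  -77. 1483.]
wrist [[325.19226210127806, 0.0, 279.79121812449273], [0.0, 325.19226210127806, 202.8476439925816], [0.0, 0.0, 1.0]] [[0.234, -0.972, -0.001], [-0.931, -0.224, 0.287], [-0.28, -0.067, -0.958]] [-625.2, -32.0, 391.7] [ 226. -589.  384.]
```

View pics/top0.png

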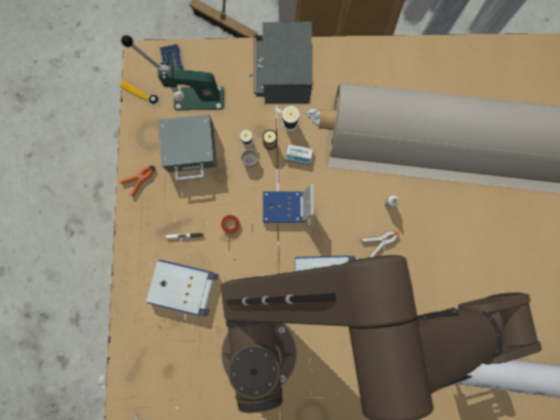

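View pics/side0.png

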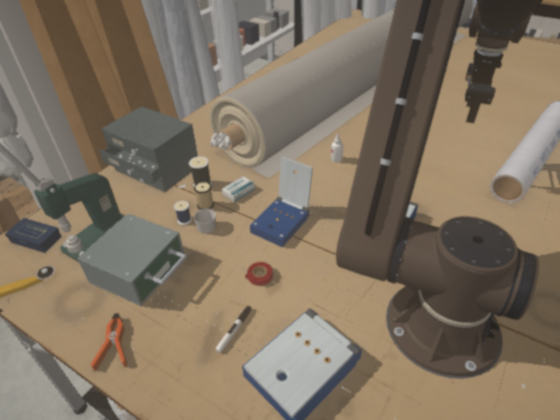

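The top view shows the following:
- The cabinet is at (187,140) with its handle at (189,176). The dark toolbox at (285,62) is the cabinet look-alike.
- Jig candidates are (285,207), (182,287) and (325,265). The one at (285,207), about 40x30 px (136x110 mm), is the smallest, with its leaf upright at (308,202).
- Bystanders are the cup (250,158), tape (230,225), marker (184,237) and bottle (392,201).

I'll check the choice in one close crop.

```bash
python3 - <<'E'
import cv2
t=cv2.imread("pics/top0.png")[105:235,150:330]; s=cv2.imread("pics/side0.png")[145:305,75:325]
a=cv2.resize(t,None,fx=4.4,fy=4.4,interpolation=cv2.INTER_CUBIC); cv2.imwrite("pics/topc.png",a)
b=cv2.resize(s,None,fx=3.2,fy=3.2,interpolation=cv2.INTER_CUBIC); cv2.imwrite("pics/sidec.png",b)
E
```

```text
(no output)
```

View pics/topc.png

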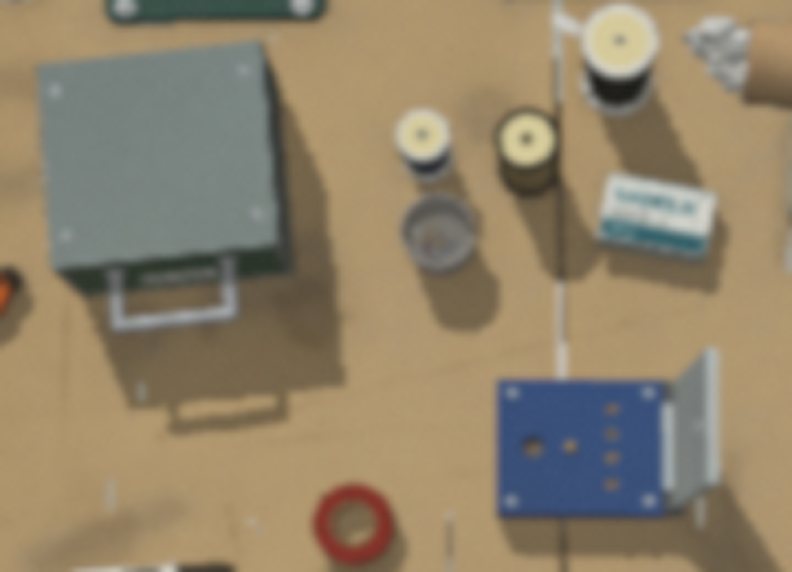

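View pics/sidec.png

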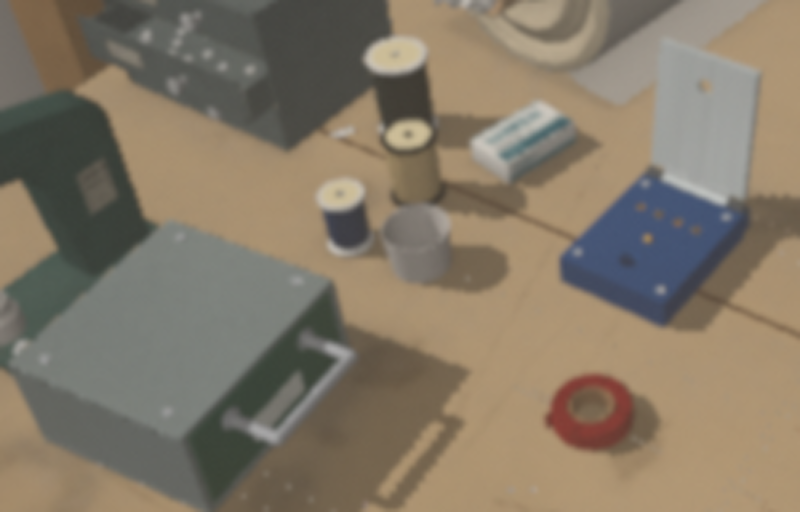

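The crops confirm the choice. The green-fronted cabinet has its bar handle at crop px (118,322)–(233,311). The small blue jig has its hole at (533,447), and its leaf stands at (705,420). I'll cast rays to get positions.

```bash
cat > h.py <<'E'
import numpy as np, cv2
def ray(c,u,v,fish=False):
    K=c["K"]; x=(u-K[0,2])/K[0,0]; y=(v-K[1,2])/K[1,1]
    if fish:
        th=np.hypot(x,y); k=np.sin(th)/th if th>1e-9 else 1; d=np.array([x*k,y*k,np.cos(th)])
    else: d=np.array([x,y,1.])
    d=c["R"].T@d; return -c["R"].T@c["t"], d/np.linalg.norm(d)
def plane(c,u,v,z,fish=False):
    o,d=ray(c,u,v,fish); return o+d*(z-o[2])/d[2]
def tri(rs):
    A=sum(np.eye(3)-np.outer(d,d) for o,d in rs); b=sum((np.eye(3)-np.outer(d,d))@o for o,d in rs)
    return np.linalg.solve(A,b)
def proj(c,X,fish=False):
    p=c["R"]@np.array(X)+c["t"]
    if fish:
        r=np.hypot(p[0],p[1]); th=np.arctan2(r,p[2]); q=p[:2]/r*th
    else: q=p[:2]/p[2]
    return q*[c["K"][0,0],c["K"][1,1]]+c["K"][:2,2]
E
python3 - <<'E'
import pickle; from h import *
d=pickle.load(open("im0.pkl","rb")); T,S=d["top"],d["side"]
tc=lambda p:((p[0]+.5)/4.4-.5+150,(p[1]+.5)/4.4-.5+105)
sc=lambda p:((p[0]+.5)/3.2-.5+75,(p[1]+.5)/3.2-.5+145)
pr=lambda n,x:print(n,np.round(x,1))
for n,p,q,z in [("hL",(118,322),(262,437),68),("hR",(233,311),(350,353),68),("jhole",(533,447),(627,261),30),("plunger",(570,446),(648,239),35)]:
    pr(n+" top@z",plane(T,*tc(p),z)); pr(n+" side@z",plane(S,*sc(q),z)); pr(n+" tri",tri([ray(T,*tc(p)),ray(S,*sc(q))]))
for p in [(38,66),(262,42),(282,245),(54,268)]: pr("cab",plane(T,*tc(p),94))
for p in [(499,381),(499,515)]: pr("jig",plane(T,*tc(p),30))
pr("leaftopedge",tri([ray(T,*tc((714,348))),ray(S,*sc((757,72)))]))
pr("leaftopedge2",tri([ray(T,*tc((713,480))),ray(S,*sc((664,42)))]))
for q in [(668,40),(757,72)]: pr("leafcorner side z165",plane(S,*sc(q),165))
for n,p,z in [("cup",(439,230),40),("tape",(354,525),15)]: pr(n,plane(T,*tc(p),z))
E
```

```text
hL top@z [598.3 280.3  68. ]
hL side@z [608.4 285.2  68. ]
hL tri [602.7 283.4  68.5]
hR top@z [606.  189.1  68. ]
hR side@z [609.3 188.2  68. ]
hR tri [606.4 189.3  70.4]
jhole top@z [500.  -46.8  30. ]
jhole side@z [503.4 -43.7  30. ]
jhole tri [502.3 -45.8  28.3]
plunger top@z [499.6 -76.5  35. ]
plunger side@z [499.9 -72.7  35. ]
plunger tri [501.1 -76.1  31.5]
cab [802.  343.2  94. ]
cab [819.3 164.8  94. ]
cab [652.  146.7  94. ]
cab [636. 325.  94.]
jig [554.4 -19.9  30. ]
jig [445.4 -19.2  30. ]
leaftopedge [ 511.4 -198.6  148. ]
leaftopedge2 [ 484.  -157.3  196.7]
leafcorner side z165 [ 547.  -184.8  165. ]
leafcorner side z165 [ 455.6 -183.3  165. ]
cup [678.2  27.7  40. ]
tape [440.7  98.4  15. ]
```

>>> carry_out([
  {"slide":[0.07,-0.005,-0.012],"spin":0},
  {"slide":[0.08,-0.008,-0.012],"spin":0},
  {"slide":[0.08,-0.008,-0.012],"spin":0},
  {"slide":[0.08,-0.008,-0.012],"spin":0},
  {"slide":[0.08,-0.008,-0.012],"spin":0},
  {"slide":[0.08,-0.008,-0.012],"spin":0},
  {"slide":[0.08,-0.008,-0.012],"spin":0},
  {"slide":[0.08,-0.008,-0.012],"spin":0},
  {"slide":[0.08,-0.008,-0.012],"spin":0},
  {"slide":[0.08,-0.008,-0.012],"spin":0},
], hand=0.5)

```text
t: 0.98
eef_pos: [447.5, -503.1, 262.7]
tcp_rot: [-3.141, 0.0, 0.236]
ft_force: [-0.0, -0.5, -0.1]
opening: 0.501
grip_force: 0.0
```

>>> carry_out([
  {"slide":[0,0,0],"spin":-0.227},
  {"slide":[0,0,0],"spin":-0.227},
  {"slide":[0,0,0],"spin":-0.227},
  {"slide":[0,0,0],"spin":-0.227},
  {"slide":[0,0,0],"spin":-0.227},
  {"slide":[0,0,0],"spin":-0.227},
  {"slide":[0,0,0],"spin":-0.227},
  {"slide":[0,0,0],"spin":-0.227},
  {"slide":[0,0,0],"spin":-0.227},
  {"slide":[0,0,0],"spin":-0.227},
  {"slide":[0,0,0],"spin":-0.227},
  {"slide":[0,0,0],"spin":-0.227},
])

```text
t: 1.98
eef_pos: [446.0, -503.8, 262.3]
tcp_rot: [-3.141, -0.0, 1.668]
ft_force: [-0.2, 0.7, 0.4]
opening: 0.5
grip_force: 0.0
```

>>> carry_out([
  {"slide":[0.09,0.0285,0],"spin":0},
  {"slide":[0.09,0.0285,0],"spin":0},
  {"slide":[0.09,0.0285,0],"spin":0},
  {"slide":[0.09,0.0285,0],"spin":0},
  {"slide":[0.09,0.0285,0],"spin":0},
  {"slide":[0.09,0.0285,0],"spin":0},
  {"slide":[0.09,0.0285,0],"spin":0},
  {"slide":[0.09,0.0285,0],"spin":0},
  {"slide":[0.09,0.0285,0],"spin":0},
  {"slide":[0.09,0.0285,0],"spin":0},
])

```text
t: 2.82
eef_pos: [526.7, -133.2, 262.6]
tcp_rot: [-3.141, 0.0, 1.662]
ft_force: [0.2, -0.9, 0.4]
opening: 0.499
grip_force: 0.0
```

>>> carry_out([
  {"slide":[0.09,0.0285,0],"spin":0},
  {"slide":[0.09,0.0285,0],"spin":0},
  {"slide":[0.09,0.0285,0.01],"spin":0},
  {"slide":[0.09,0.0285,0.02],"spin":0},
  {"slide":[0.09,0.0285,0.02],"spin":0},
  {"slide":[0.09,0.0285,0.02],"spin":0},
  {"slide":[0.09,0.0285,0.02],"spin":0},
  {"slide":[0.09,0.0285,0.02],"spin":0},
  {"slide":[0.09,0.0285,0.02],"spin":0},
  {"slide":[0.09,0.0285,0.02],"spin":0},
  {"slide":[0,0,0],"spin":0},
])

```text
t: 3.73
eef_pos: [607.3, 239.2, 200.3]
tcp_rot: [-3.14, -0.001, 1.666]
ft_force: [0.3, 0.1, 0.5]
opening: 0.499
grip_force: 0.0
```

```bash
python3 - <<'E'
from cell import state, read_camera
import cv2, pickle; from h import *
w=read_camera("wrist"); t=read_camera("top"); s=read_camera("side"); pickle.dump(dict(wrist=w,top=t,side=s),open("im1.pkl","wb"))
print(np.round(state()["eef_pos"],1)); print(proj(w,[603,236,68],True),proj(w,[600,281,68],True))
cv2.imwrite("pics/w1.png",cv2.resize(w["color"][:,:,::-1],None,fx=1.4,fy=1.4))
E
```

```text
[607.2 233.9 202.2]
[274.70968685 195.97853697] [275.91853716 149.43927795]
```

View pics/w1.png

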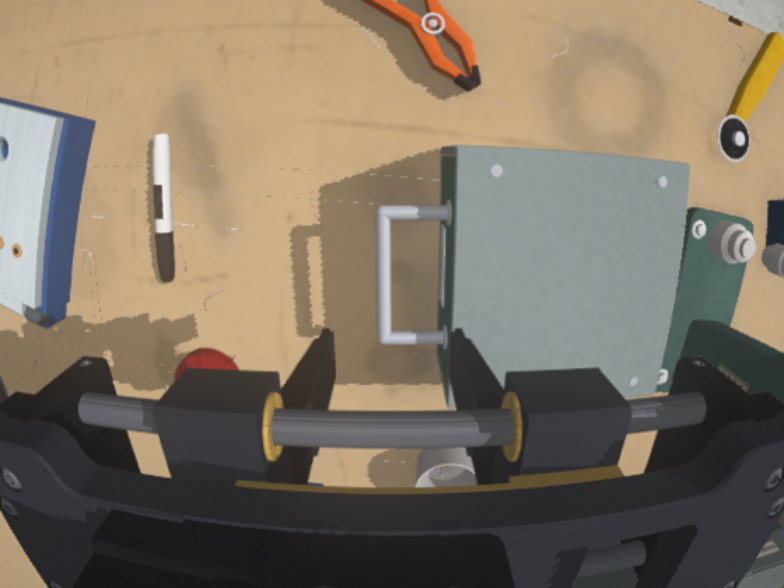

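The wrist view shows the bar from (385,210) to (386,338) in the 1.4x picture. It is parallel to the pads and within 1 mm of the predicted (603,236,68). I'll descend and grip it.

>>> carry_out([
  {"slide":[0.006,-0.01,0.02],"spin":0},
  {"slide":[0,0,0.035],"spin":0},
  {"slide":[0,0,0.04],"spin":0},
  {"slide":[0,0,0.04],"spin":0},
  {"slide":[0,0,0.04],"spin":0},
  {"slide":[0,0,0.04],"spin":0},
  {"slide":[0,0,0.04],"spin":0},
  {"slide":[0,0,0.04],"spin":0},
  {"slide":[0,0,0.04],"spin":0},
  {"slide":[0,0,0.03],"spin":0},
  {"slide":[0,0,0.02],"spin":0},
  {"slide":[0,0,0],"spin":0},
])

```text
t: 4.88
eef_pos: [602.7, 235.0, 47.2]
tcp_rot: [-3.139, 0.001, 1.661]
ft_force: [0.6, -0.0, -0.5]
opening: 0.498
grip_force: 0.0
```

>>> carry_out([
  {"slide":[0,0,0],"spin":0},
  {"slide":[0,0,0],"spin":0},
  {"slide":[0,0,0],"spin":0},
  {"slide":[0,0,0],"spin":0},
  {"slide":[0,0,0],"spin":0},
  {"slide":[0,0,0],"spin":0},
], hand=1)

```text
t: 5.38
eef_pos: [603.0, 235.9, 48.9]
tcp_rot: [-3.141, 0.0, 1.662]
ft_force: [-19.5, -1.3, 9.0]
opening: 0.138
grip_force: 9.7
```

>>> carry_out([
  {"slide":[0,0,0],"spin":0},
  {"slide":[0,-0.015,0],"spin":0},
  {"slide":[0,-0.03,0],"spin":0},
  {"slide":[0,-0.04,0],"spin":0},
  {"slide":[0,-0.04,0],"spin":0},
  {"slide":[0,-0.04,0],"spin":0},
  {"slide":[0,-0.04,0],"spin":0},
  {"slide":[0,-0.03,0],"spin":0},
  {"slide":[0,-0.02,0],"spin":0},
  {"slide":[0,-0.01,0],"spin":0},
  {"slide":[0,0,0],"spin":0},
  {"slide":[0,0,0],"spin":0},
])

```text
t: 6.38
eef_pos: [497.2, 225.4, 48.7]
tcp_rot: [-3.141, 0.001, 1.663]
ft_force: [-0.6, -7.1, 1.9]
opening: 0.098
grip_force: 30.0
```

>>> carry_out([
  {"slide":[0,-0.004,0],"spin":0},
  {"slide":[0,-0.004,0],"spin":0},
  {"slide":[0,-0.004,0],"spin":0},
  {"slide":[0,0,0],"spin":0},
  {"slide":[0,0,0],"spin":0},
])

```text
t: 6.8
eef_pos: [492.7, 225.0, 48.7]
tcp_rot: [-3.141, 0.001, 1.662]
ft_force: [0.2, -6.9, 1.8]
opening: 0.097
grip_force: 30.0
```

>>> carry_out([
  {"slide":[0,-0.004,0],"spin":0},
  {"slide":[0,-0.004,0],"spin":0},
  {"slide":[0,-0.004,0],"spin":0},
  {"slide":[0,0,0],"spin":0},
  {"slide":[0,0,0],"spin":0},
])

```text
t: 7.22
eef_pos: [491.8, 225.0, 48.8]
tcp_rot: [3.134, -0.0, 1.662]
ft_force: [16.6, -7.7, -11.8]
opening: 0.097
grip_force: 30.0
```

>>> carry_out([
  {"slide":[0,0.008,0],"spin":0},
  {"slide":[0,0,0],"spin":0},
  {"slide":[0,0,0],"spin":0},
  {"slide":[0,0,0],"spin":0},
  {"slide":[0,0,0],"spin":0},
], hand=0.6)

```text
t: 7.63
eef_pos: [491.1, 225.7, 48.6]
tcp_rot: [-3.141, 0.0, 1.662]
ft_force: [-0.5, 0.4, 0.1]
opening: 0.371
grip_force: 0.0
```

>>> carry_out([
  {"slide":[0,0,-0.03],"spin":0},
  {"slide":[0,0,-0.06],"spin":0},
  {"slide":[0,0,-0.09],"spin":0},
  {"slide":[0,0,-0.09],"spin":0},
  {"slide":[0,0,-0.09],"spin":0},
  {"slide":[0,0,-0.09],"spin":0},
  {"slide":[0,0,-0.05],"spin":0},
  {"slide":[0,0,0],"spin":0},
])

```text
t: 8.3
eef_pos: [492.5, 226.2, 253.2]
tcp_rot: [3.134, -0.002, 1.662]
ft_force: [0.0, -0.0, 0.0]
opening: 0.396
grip_force: 0.0
```

```bash
python3 - <<'E'
from cell import state, read_camera
import cv2, pickle; from h import *
w=read_camera("wrist"); t=read_camera("top"); s=read_camera("side"); pickle.dump(dict(wrist=w,top=t,side=s),open("im2.pkl","wb"))
st=state(); print(np.round(st["eef_pos"],1),np.round(st["tcp_rot"],3),st["opening"])
for P in ([492,225,68],[581.5,233.8,82]): print([np.round(proj(c,P,f),1) for c,f in ((w,1),(t,0),(s,0))])
def red(c):
    h=cv2.cvtColor(c["color"],cv2.COLOR_RGB2HSV); m=(((h[...,0]<8)|(h[...,0]>172))&(h[...,1]>140)&(h[...,2]>60)).astype(np.uint8)
    n,l,a,ce=cv2.connectedComponentsWithStats(m); return [(a[i].tolist(),np.round(ce[i],1).tolist()) for i in range(1,n) if a[i,4]>15]
for c in (w,t,s): print(red(c))
cv2.imwrite("pics/w2.png",cv2.resize(w["color"][:,:,::-1],None,fx=1.4,fy=1.4))
E
```

```text
[490.8 225.6 247.9] [-3.141  0.     1.662] 0.39761456811136414
[array([277.7, 182.2]), array([191.6, 207.7]), array([211.3, 284.3])]
[array([359.3, 184.8]), array([188.8, 181.4]), array([179. , 267.6])]
[([352, 177, 15, 16, 164], [358.9, 185.2]), ([213, 235, 25, 34, 340], [222.7, 248.8]), ([247, 237, 12, 41, 321], [252.0, 257.1])]
[([188, 180, 4, 5, 17], [189.4, 182.1]), ([222, 216, 17, 17, 149], [230.0, 224.0])]
[([247, 263, 25, 21, 198], [258.4, 273.8]), ([177, 266, 6, 11, 42], [179.5, 270.2])]
```

View pics/w2.png

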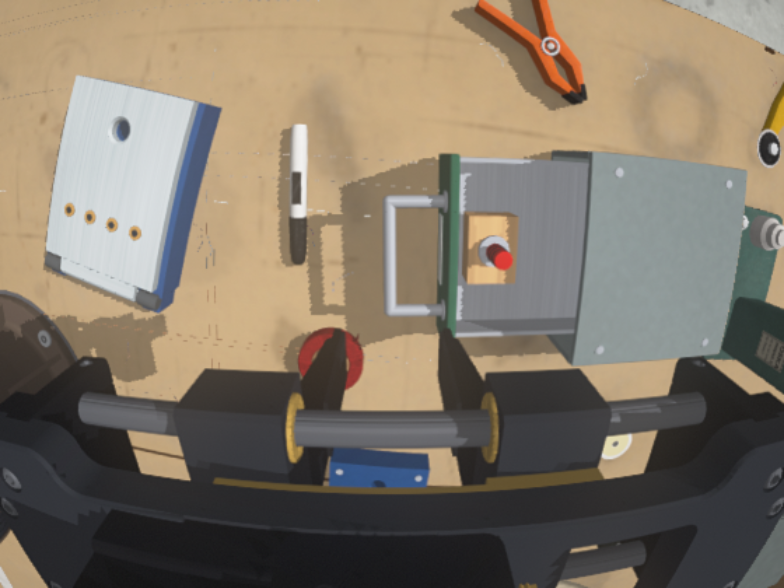

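The pin top is at (502,260) in the 1.4x picture, within 1 px of the prediction, so the drawer is fully open and its pose is known. Next I'll go over and behind the leaf with the fingers shut.

>>> carry_out([
  {"slide":[-0.06,-0.005,0],"spin":0},
  {"slide":[-0.1,-0.008,0],"spin":0},
  {"slide":[-0.1,-0.008,0],"spin":0},
  {"slide":[-0.1,-0.008,0],"spin":0},
  {"slide":[-0.1,-0.008,0],"spin":0},
  {"slide":[-0.1,-0.008,0],"spin":0},
  {"slide":[-0.1,-0.008,0],"spin":0},
  {"slide":[-0.1,-0.008,0],"spin":0},
  {"slide":[-0.1,-0.008,0],"spin":0},
  {"slide":[-0.1,-0.008,0],"spin":0},
  {"slide":[-0.1,-0.008,0],"spin":0},
  {"slide":[-0.1,-0.008,0],"spin":0},
], hand=1)

```text
t: 9.45
eef_pos: [495.8, -241.6, 246.9]
tcp_rot: [-3.139, -0.002, 1.662]
ft_force: [0.1, 0.1, 1.2]
opening: 0.004
grip_force: 0.0
```

>>> carry_out([
  {"slide":[-0.1,-0.005,0],"spin":0},
  {"slide":[-0.06,0,0],"spin":0},
  {"slide":[0,0,0],"spin":0},
])

```text
t: 9.7
eef_pos: [499.9, -307.8, 246.2]
tcp_rot: [-3.139, -0.001, 1.659]
ft_force: [0.1, 0.3, 0.7]
opening: 0.006
grip_force: 0.0
```

>>> carry_out([
  {"slide":[0,0,0.05],"spin":0},
  {"slide":[0,0,0.085],"spin":0},
  {"slide":[0,0,0.085],"spin":0},
  {"slide":[0,0,0.06],"spin":0},
  {"slide":[0,0,0.025],"spin":0},
  {"slide":[0.05,0.004,0],"spin":0},
  {"slide":[0.06,0.005,0],"spin":0},
  {"slide":[0.05,0.004,0],"spin":0},
  {"slide":[0.03,0.003,0],"spin":0},
  {"slide":[0.03,0.003,0],"spin":0},
  {"slide":[0.03,0.003,0],"spin":0},
  {"slide":[0.03,0.003,0],"spin":0},
])

```text
t: 10.7
eef_pos: [500.4, -190.7, 126.8]
tcp_rot: [3.141, 0.001, 1.662]
ft_force: [0.9, -2.0, 1.0]
opening: 0.006
grip_force: 0.8
```

>>> carry_out([
  {"slide":[0.03,0.003,0],"spin":0},
  {"slide":[0.03,0.003,0],"spin":0},
  {"slide":[0.03,0.003,0],"spin":0},
  {"slide":[0.03,0.003,0],"spin":0},
  {"slide":[0.03,0.003,0],"spin":0},
  {"slide":[0.03,0.003,0],"spin":0},
  {"slide":[0,0,0],"spin":0},
])

```text
t: 11.28
eef_pos: [500.6, -116.7, 126.6]
tcp_rot: [-3.141, -0.001, 1.663]
ft_force: [-0.1, 0.2, 0.7]
opening: 0.007
grip_force: 0.0
```

>>> carry_out([
  {"slide":[0.03,0.003,0],"spin":0},
  {"slide":[0.03,0.003,0],"spin":0},
  {"slide":[0.03,0.003,0],"spin":0},
  {"slide":[0,0,-0.05],"spin":0},
  {"slide":[0,0,-0.08],"spin":0},
  {"slide":[0,0,-0.08],"spin":0},
  {"slide":[0,0,-0.05],"spin":0},
  {"slide":[0,0,0],"spin":0},
])

```text
t: 11.95
eef_pos: [502.4, -82.2, 234.6]
tcp_rot: [3.136, 0.002, 1.662]
ft_force: [1.3, 0.5, -0.4]
opening: 0.004
grip_force: 0.0
```

```bash
python3 - <<'E'
from cell import state, read_camera
import cv2, pickle; from h import *
s=read_camera("side"); 
st=state(); print(np.round(st["eef_pos"],1),np.round(st["tcp_rot"],3))
cv2.imwrite("pics/s3.png",cv2.resize(s["color"][130:290,180:430,::-1],None,fx=2,fy=2))
E
```

```text
[501.7 -82.1 232.4] [3.138e+00 1.000e-03 1.662e+00]
```

View pics/s3.png

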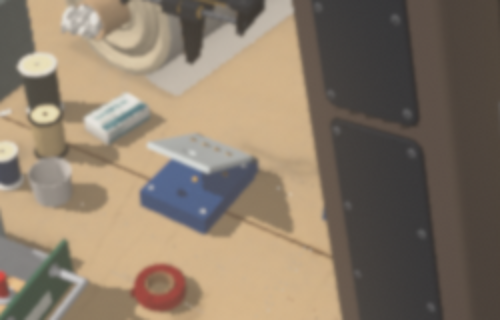

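The leaf is falling shut (plate at (200,152) in the crop). I'll go to the pin and turn the gripper there.

>>> carry_out([
  {"slide":[0.06,0.02,0],"spin":0},
  {"slide":[0.09,0.03,0],"spin":0},
  {"slide":[0.09,0.03,0],"spin":0},
  {"slide":[0.09,0.03,0],"spin":0},
  {"slide":[0.09,0.03,0],"spin":0},
  {"slide":[0.09,0.035,0],"spin":0},
  {"slide":[0.09,0.035,0],"spin":0},
  {"slide":[0.09,0.035,0],"spin":0},
  {"slide":[0.078,0.025,0],"spin":0},
], hand=0.5)

```text
t: 12.75
eef_pos: [580.3, 235.9, 228.9]
tcp_rot: [-3.139, 0.0, 1.663]
ft_force: [0.6, 0.0, 0.6]
opening: 0.494
grip_force: 0.0
```

>>> carry_out([
  {"slide":[0,0,0],"spin":0.23},
  {"slide":[0,0,0],"spin":0.23},
  {"slide":[0,0,0],"spin":0.23},
  {"slide":[0,0,0],"spin":0.23},
  {"slide":[0,0,0],"spin":0.23},
  {"slide":[0,0,0],"spin":0.23},
  {"slide":[0,0,0],"spin":0.23},
  {"slide":[0,0,0],"spin":0.23},
  {"slide":[0,0,0],"spin":0.23},
  {"slide":[0,0,0],"spin":0.23},
  {"slide":[0,0,0],"spin":0.23},
  {"slide":[0,0,0],"spin":0.23},
])

```text
t: 13.75
eef_pos: [579.9, 233.4, 228.9]
tcp_rot: [3.142, 0.002, 0.211]
ft_force: [0.9, 0.2, 0.2]
opening: 0.499
grip_force: 0.0
```

>>> carry_out([
  {"slide":[0,0,0],"spin":0.23},
  {"slide":[0,0,0],"spin":0},
])

```text
t: 13.92
eef_pos: [579.9, 233.4, 229.0]
tcp_rot: [3.141, 0.002, 0.091]
ft_force: [-0.1, -0.4, 0.0]
opening: 0.497
grip_force: 0.0
```

```bash
python3 - <<'E'
from cell import state, read_camera
import cv2, pickle; from h import *
w=read_camera("wrist"); t=read_camera("top"); s=read_camera("side"); pickle.dump(dict(wrist=w,top=t,side=s),open("im4.pkl","wb"))
st=state(); print(np.round(st["eef_pos"],1),np.round(st["tcp_rot"],3),st["opening"])
def red(c):
    h=cv2.cvtColor(c["color"],cv2.COLOR_RGB2HSV); m=(((h[...,0]<8)|(h[...,0]>172))&(h[...,1]>140)&(h[...,2]>60)).astype(np.uint8)
    n,l,a,ce=cv2.connectedComponentsWithStats(m); return [(a[i].tolist(),np.round(ce[i],1).tolist()) for i in range(1,n) if a[i,4]>15]
print(red(w))
print(proj(w,[581.5,233.8,82],1),proj(w,[581.5,233.8,48],1))
cv2.imwrite("pics/w4.png",cv2.resize(w["color"][:,:,::-1],None,fx=1.4,fy=1.4))
E
```

```text
[580.3 233.2 229.7] [3.141e+00 1.000e-03 1.010e-01] 0.4973992685148196
[([274, 176, 14, 20, 216], [280.4, 186.0]), ([351, 257, 32, 18, 238], [365.0, 262.9])]
[278.88121358 188.51949722] [278.93210001 180.92572932]
```

View pics/w4.png

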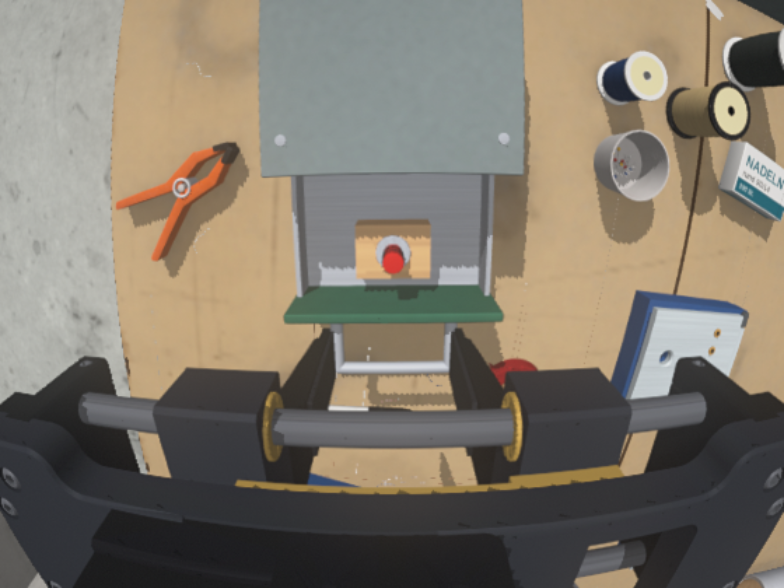

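The wrist view shows the pin top at about (392,262) in the 1.4x picture, 1 px from the prediction. The leaf lies on the jig at right (685,350). I'll descend and grip.

>>> carry_out([
  {"slide":[0.003,0,0.03],"spin":0},
  {"slide":[0,0,0.06],"spin":0},
  {"slide":[0,0,0.06],"spin":0},
  {"slide":[0,0,0.06],"spin":0},
  {"slide":[0,0,0.06],"spin":0},
  {"slide":[0,0,0.05],"spin":0},
  {"slide":[0,0,0.04],"spin":0},
  {"slide":[0,0,0.035],"spin":0},
  {"slide":[0,0,0.03],"spin":0},
  {"slide":[0,0,0.02],"spin":0},
  {"slide":[0,0,0],"spin":0},
  {"slide":[0,0,0],"spin":0},
])

```text
t: 15.07
eef_pos: [581.9, 233.1, 52.4]
tcp_rot: [3.141, 0.0, 0.097]
ft_force: [0.2, -0.7, 0.0]
opening: 0.504
grip_force: 0.0
```

>>> carry_out([
  {"slide":[0,0,0],"spin":0},
  {"slide":[0,0,0],"spin":0},
  {"slide":[0,0,0],"spin":0},
  {"slide":[0,0,0],"spin":0},
  {"slide":[0,0,0],"spin":0},
  {"slide":[0,0,0],"spin":0},
  {"slide":[0,0,0],"spin":0},
], hand=1)

```text
t: 15.65
eef_pos: [582.0, 233.1, 52.8]
tcp_rot: [3.142, -0.0, 0.097]
ft_force: [-0.7, -0.1, 2.3]
opening: 0.161
grip_force: 30.0
```

>>> carry_out([
  {"slide":[0,0,-0.015],"spin":0},
  {"slide":[0,0,-0.03],"spin":0},
  {"slide":[0,0,-0.05],"spin":0},
  {"slide":[0,0,-0.06],"spin":0},
  {"slide":[0,0,-0.07],"spin":0},
  {"slide":[0,0,-0.07],"spin":0},
  {"slide":[0,0,-0.05],"spin":0},
  {"slide":[0,0,-0.03],"spin":0},
])

```text
t: 16.32
eef_pos: [582.4, 233.3, 206.6]
tcp_rot: [-3.141, -0.004, 0.097]
ft_force: [-0.4, 0.4, -1.1]
opening: 0.162
grip_force: 30.0
```

>>> carry_out([
  {"slide":[-0.02,0.035,0],"spin":0},
  {"slide":[-0.045,0.07,0],"spin":0},
  {"slide":[-0.05,0.08,0],"spin":0},
  {"slide":[-0.05,0.08,0],"spin":0},
  {"slide":[-0.05,0.08,0],"spin":0},
  {"slide":[-0.05,0.08,0],"spin":0},
  {"slide":[-0.05,0.08,0],"spin":0},
  {"slide":[-0.05,0.08,0],"spin":0},
  {"slide":[-0.035,0.055,0],"spin":0},
  {"slide":[-0.02,0.02,0],"spin":0},
  {"slide":[0,0,0],"spin":0},
  {"slide":[0,0,0],"spin":0},
])

```text
t: 17.32
eef_pos: [440.4, -45.8, 203.3]
tcp_rot: [3.141, -0.001, 0.095]
ft_force: [0.4, 1.0, -0.2]
opening: 0.158
grip_force: 30.0
```

```bash
python3 - <<'E'
from cell import state, read_camera
import cv2, pickle; from h import *
w=read_camera("wrist"); t=read_camera("top"); s=read_camera("side"); pickle.dump(dict(wrist=w,top=t,side=s),open("im5.pkl","wb"))
st=state(); print(np.round(st["eef_pos"],1),np.round(st["tcp_rot"],3),st["opening"],st["grip_force"])
print(proj(w,[500,-46,45],1))
cv2.imwrite("pics/w5.png",cv2.resize(w["color"][:,:,::-1],None,fx=1.4,fy=1.4))
E
```

```text
[440.7 -44.9 202.7] [ 3.142 -0.     0.098] 0.16367524094324776 29.999882876873016
[285.05569029 130.66836732]
```

View pics/w5.png

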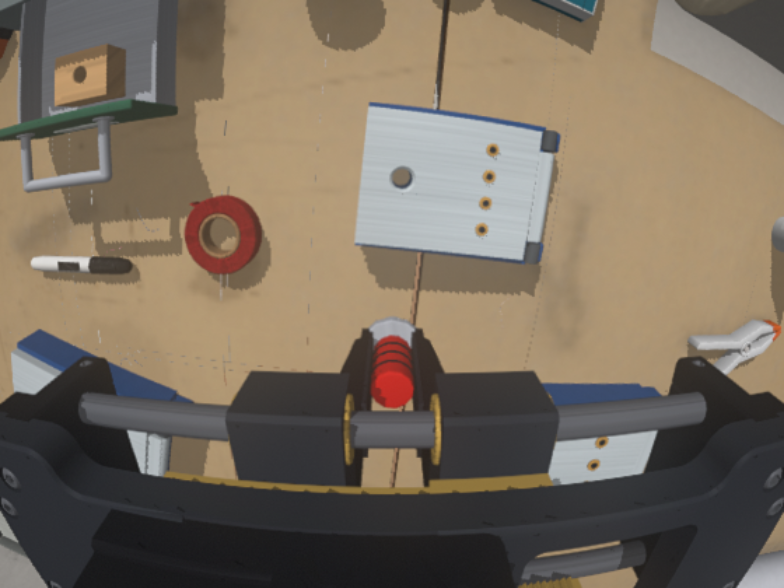

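The wrist view shows the leaf down, with its hole at (401,177) and the pin held upright at (393,385). I'll fit the hole contour and check the camera offset against the held pin.

```bash
python3 - <<'E'
import pickle; from h import *
d=pickle.load(open("im5.pkl","rb")); w,t,s=d["wrist"],d["top"],d["side"]
g=cv2.cvtColor(w["color"],cv2.COLOR_RGB2GRAY)
x0,y0=272,112; p=cv2.resize(g[y0:y0+28,x0:x0+30],None,fx=8,fy=8,interpolation=cv2.INTER_CUBIC)
_,m=cv2.threshold(p,0,255,cv2.THRESH_BINARY_INV+cv2.THRESH_OTSU)
for c in cv2.findContours(m,cv2.RETR_EXTERNAL,cv2.CHAIN_APPROX_NONE)[0]:
    if cv2.contourArea(c)>1500:
        e=cv2.fitEllipse(c); u=(e[0][0]+.5)/8-.5+x0; v=(e[0][1]+.5)/8-.5+y0
        print("hole",u,v,np.array(e[1])/8, plane(w,u,v,44.6,1))
for n,c,k in(("top",t,(0,0)),("side",s,(0,0))): print(n,np.round(proj(c,[500,-46,44.6]),1))
h=cv2.cvtColor(w["color"],cv2.COLOR_RGB2HSV); r=(((h[...,0]<8)|(h[...,0]>172))&(h[...,1]>140)&(h[...,2]>60)); r[:230]=0
ys,xs=np.nonzero(r[:300,255:310]); print("red",xs.min()+255,xs.max()+255,ys.min()+0,ys.max())
T=np.array([440.7,-44.9,202.7])
for dz in(30,0): print(dz,proj(w,T+[0,0,dz],1))
E
```

```text
hole 286.60353565216064 126.35108947753906 [15.70137405 16.45248604] [504.48605097 -47.12889521  44.6       ]
top [270.4 205.5]
side [271.9 222.4]
red 265 295 240 291
30 [277.2220514  279.08156061]
0 [277.54567822 253.19999715]
```

>>> carry_out([
  {"slide":[0.03,0.003,0],"spin":0},
  {"slide":[0.05,0.006,0.02],"spin":0},
  {"slide":[0.05,0.006,0.04],"spin":0},
  {"slide":[0.025,0.003,0.05],"spin":0},
  {"slide":[0,0,0.06],"spin":0},
  {"slide":[0,0,0.05],"spin":0},
  {"slide":[0,0,0.03],"spin":0},
  {"slide":[0,0,0.004],"spin":0},
  {"slide":[0,0,0],"spin":0},
  {"slide":[0,0,0],"spin":0},
])

```text
t: 18.3
eef_pos: [503.1, -46.6, 101.5]
tcp_rot: [3.141, -0.001, 0.097]
ft_force: [-1.0, -0.1, -0.6]
opening: 0.159
grip_force: 30.0
```

```bash
python3 - <<'E'
from cell import state, read_camera
import pickle; from h import *
w=read_camera("wrist"); t=read_camera("top"); s=read_camera("side"); pickle.dump(dict(wrist=w,top=t,side=s),open("im6.pkl","wb"))
st=state(); T=st["eef_pos"]; print(np.round(T,1),np.round(st["tcp_rot"],3),st["opening"],st["grip_force"],np.round(st["ft_force"],1))
print("tip",proj(s,T-[0,0,39]),"hole",proj(s,[503,-46,44.6]))
a=s["color"][180:255,225:320,::-1]; b=w["color"][80:230,190:380,::-1]
a=cv2.resize(a,(665,525),interpolation=cv2.INTER_CUBIC)
cv2.imwrite("pics/s6.png",a)
E
```

```text
[503.  -46.9 101.9] [ 3.141e+00 -2.000e-03  9.700e-02] 0.16298003157426624 29.999963343143463 [-1.1 -0.4  0.6]
tip [270.98384793 216.96498058] hole [270.99475201 222.0027793 ]
```

View pics/s6.png

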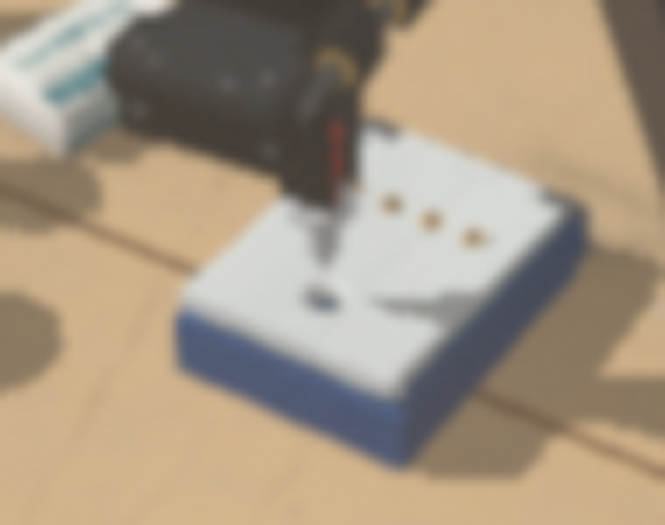

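The side view shows the tip at (323,262) and the hole mouth at (322,298) in the crop. Both agree with the predicted offset to under 1 mm, so I'll lower the pin and watch the force.

>>> carry_out([
  {"slide":[0,0,0.015],"spin":0},
  {"slide":[0,0,0.015],"spin":0},
  {"slide":[0,0,0.012],"spin":0},
  {"slide":[0,0,0.012],"spin":0},
  {"slide":[0,0,0.01],"spin":0},
  {"slide":[0,0,0],"spin":0},
])

```text
t: 18.95
eef_pos: [502.1, -47.0, 74.4]
tcp_rot: [-3.141, 0.001, 0.096]
ft_force: [-0.2, 0.1, -1.0]
opening: 0.163
grip_force: 30.0
```

>>> carry_out([
  {"slide":[0,0,0.01],"spin":0},
  {"slide":[0,0,0.01],"spin":0},
  {"slide":[0,0,0.006],"spin":0},
  {"slide":[0,0,0],"spin":0},
])

```text
t: 19.28
eef_pos: [502.3, -47.0, 64.5]
tcp_rot: [-3.141, 0.001, 0.096]
ft_force: [0.4, 0.2, 0.5]
opening: 0.158
grip_force: 30.0
```

>>> carry_out([
  {"slide":[0,0,0.01],"spin":0},
  {"slide":[0,0,0.01],"spin":0},
  {"slide":[0,0,0.005],"spin":0},
  {"slide":[0,0,0],"spin":0},
])

```text
t: 19.62
eef_pos: [502.4, -47.0, 54.6]
tcp_rot: [-3.142, 0.0, 0.096]
ft_force: [0.5, 0.2, 1.0]
opening: 0.169
grip_force: 30.0
```

>>> carry_out([
  {"slide":[0,0,0.006],"spin":0},
  {"slide":[0,0,0.006],"spin":0},
  {"slide":[0,0,0.004],"spin":0},
  {"slide":[0,0,0],"spin":0},
  {"slide":[0,0,0],"spin":0},
])

```text
t: 20.03
eef_pos: [502.6, -47.0, 48.6]
tcp_rot: [3.141, -0.0, 0.097]
ft_force: [-0.3, 2.1, 2.6]
opening: 0.161
grip_force: 30.0
```

>>> carry_out([
  {"slide":[0,0,0.004],"spin":0},
  {"slide":[0,0,0.004],"spin":0},
  {"slide":[0,0,0],"spin":0},
  {"slide":[0,0,0],"spin":0},
])

```text
t: 20.37
eef_pos: [503.0, -47.0, 47.0]
tcp_rot: [3.141, -0.002, 0.097]
ft_force: [-3.8, 4.9, 25.3]
opening: 0.164
grip_force: 30.0
```

>>> carry_out([
  {"slide":[0,0,0],"spin":0},
  {"slide":[0,0,0],"spin":0},
  {"slide":[0,0,0],"spin":0},
  {"slide":[0,0,0],"spin":0},
])

```text
t: 20.7
eef_pos: [503.0, -47.0, 47.0]
tcp_rot: [3.141, -0.002, 0.097]
ft_force: [-3.7, 3.6, 25.1]
opening: 0.16
grip_force: 30.0
```

```bash
python3 - <<'E'
from cell import state, read_camera
import pickle; from h import *
old=pickle.load(open("im6.pkl","rb"))["side"]; s=read_camera("side"); st=state()
print(np.round(st["eef_pos"],1),np.round(st["ft_force"],1),st["grip_force"])
for x in (465,480,525,540):
    u,v=proj(s,[x,-17,38]); ua,va=proj(s,[x,-17,46.4]); u=int(round(u)); r=int(v)
    f=lambda c:c["color"][r-9:r+12,u].astype(int)
    print(x,"pred top edge shut",round(v,1),"ajar",round(va,1))
    for n,c in(("old",old),("now",s)): q=f(c); k=np.argmin(np.diff(q[:,0])); print(n,r-9+k+.5,(q[:,0]).tolist())
E
```

```text
[503. -47.  47.] [-3.7  4.5 24.7] 30.004345178604126
465 pred top edge shut 235.0 ajar 232.8
old 235.5 [211, 211, 211, 211, 211, 211, 211, 207, 197, 180, 150, 109, 87, 82, 81, 81, 81, 81, 86, 110, 156]
now 237.5 [142, 145, 156, 182, 204, 212, 212, 212, 212, 211, 201, 182, 151, 114, 85, 78, 78, 78, 83, 108, 154]
480 pred top edge shut 233.0 ajar 230.8
old 233.5 [138, 168, 200, 208, 210, 211, 210, 206, 194, 172, 138, 102, 85, 82, 81, 81, 80, 82, 94, 133, 176]
now 235.5 [80, 92, 121, 148, 177, 203, 211, 212, 212, 208, 195, 173, 141, 100, 80, 77, 77, 79, 91, 130, 173]
525 pred top edge shut 227.0 ajar 224.9
old 227.5 [213, 214, 213, 213, 212, 210, 206, 193, 173, 139, 102, 85, 81, 80, 80, 81, 82, 93, 131, 176, 201]
now 229.5 [74, 106, 158, 200, 213, 214, 213, 212, 209, 199, 179, 148, 109, 83, 78, 77, 78, 90, 128, 173, 198]
540 pred top edge shut 225.1 ajar 222.9
old 225.5 [208, 208, 209, 212, 214, 213, 206, 194, 173, 140, 102, 85, 81, 81, 80, 81, 81, 94, 132, 177, 203]
now 227.5 [69, 78, 111, 159, 198, 214, 216, 214, 209, 195, 169, 135, 97, 79, 78, 77, 79, 92, 130, 175, 200]
```

The leaf edge dropped about 2.2 px, which is exactly the ajar-to-shut difference, and the pin holds steady at 25 N. I'll hand in.

```bash
python3 -c "
from cell import job_done
print(job_done())"
```

```text
the job is handed in; nothing more can be done
None
```

I handed the job in at about 21 s: the drawer is open at its stop, the leaf is folded down, and the pin is through both holes, still gripped and pressing the halves shut with about 25 N; no verdict came back.

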